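Find the high spot of a trophy foot on the truing turntable

ROBOT

A 7-joint arm with a two-finger parallel gripper is mounted at the origin on the work surface. World frame = base frame: x ahead of the robot, y to its left, z up, the work surface at z = 0. Lengths are in mm, angles in rad, forces in N, time in s.
With the tool pointing down it reaches from about 425 to 925 mm from the base axis. Payload 6.8 kg.
Tool frame: the origin (TCP) lies between the finger pads; the fingertips stand 25 mm ahead of it and the grasp point (between the pads) lies 6 mm ahead of it (arm.tcp_to_tips is the distance from the TCP to the fingertips, in mm); z points along the fingers, y is the direction in which the jaws open and shut (so a half turn about z gives the same grasp; the last joint's range is limited). The gripper opens to 88 mm and grips with 3 to 60 N. Pads are 20 mm wide; open, the fingers measure 115 mm over their backs; the gripper's body (75 mm by 178 mm) begins 61 mm behind the grasp point.
Start: joints at [1.034, 0.477, 0.022, 1.555, -0.011, 1.109, -0.083], TCP at [280.662, -613.902, 247.664] pointing down, gripper open.
Joint ranges: [-2.96, 2.96], [-0.34, 2.1], [-1.41, 1.46], [0.24, 2.44], [-1.37, 4.51], [0.17, 1.92], [-2.96, 2.96]. Speed limits (rad/s): [2.39, 2.39, 3.14, 3.14, 3.14, 3.14, 3.14].

INTERFACE

Orientations are given as a rotation vector (axis times angle).
In Python, from plant import arm, optics, sign_off gives the robot as it stands.
- The arm moves only by the tool arm_command, never from a script. Its argument "increments" is text: rows parted by semicolons, each of 7 numbers parted by spaces: the shift along the tool's x, y, z in units of 500 mm (1.0 is 500 mm), then the turn, a rotation vector about the tool's x, y, z in units of 60 degrees (1.0 is 60 degrees), then the closure in counts, from 0 (fully open) to 255 (shut). A call has 1 to 20 rows; each row is the pose to reach, as a shift and turn from the pose commanded when the call began, along the tool's axes at that moment; what a row does not reach only later rows make up. A row lasts 1/12 s, in which the tool goes at most 41.7 mm and 7.16 degrees, less where a joint would pass 70% of its speed; a pose out of reach is approached as far as the arm can. A call with a number of a shift or a turn outside -1 to 1 is refused whole. A call with a gripper value outside its range is refused whole. The fingers move at their own pace and stop on an object; "grip_force" is the grip in N (left out, the last holds). Time passes only in rows, so rows that repeat a pose let the fingers close. It gives the time, the measured TCP pose, the force and the opening at its end, in the units of the state.
- arm.read_state(): the state, without advancing time (a new reading comes with each control period).
- optics.grab_frame(name): name is "scene" or "top"; returns a dict with "frame" (480x640x3 uint8, blue, green, red), "fx", "fy", "cx", "cy" (pixels), "rvec" (rotation vector, rad) and "tvec" (3), from world to camera coordinates, as OpenCV has them. Camera axes: x right, y down, z forward; pixel columns grow to the right and rows downward; lengths in mm; the calibration is good to about 2 mm. A picture is of the moment at which its call begins. There is no depth.
- sign_off(): hands the job in, once; it reports no verdict.
Trained networks look in the newest picture that a camera, given by its name, has taken for a name from the list of things; names that differ only in an ending like _2 or _b are one class to them, and where a whole thing is asked for, a point or a joint stands for the part that bears it (a point fixed in the world has none). Each returns a list of dicts, best first, with "conf" (0 to 1); they miss things now and then, are a little off and sometimes report something else, mostly with a low value. They report only what shows in the picture. A call takes as long as a camera call. They do not tell look-alikes from the thing itself.
- optics.masks_of(camera, label): "mask" (480x640 bool, what is visible of it) and "bbox" ([left, top, right, bottom] as shares, 0 to 1, of the picture: columns of its width, rows of its height, round what is visible of it).
- optics.tip_of(camera, label): "at" ([column, row] as shares, 0 to 1, of the picture: columns of its width, rows of its height: a listed point, or the origin of a listed thing).
The state is a dict: "clock": time; "joints": joint angles; "joint_vel": joint speeds; "tau": joint torques, N m; "tool_pos": TCP position; "tool_rot": TCP orientation; "wrist_force": force on the tool from outside, world axes, zero at the start; "torque": the same for the moment, N m; "finger_gap": finger opening in mm.
Only numpy, scipy, OpenCV 4.12 (cv2) and the standard library are available. Lean on these libraries where they do the work, as an engineer would, in place of code of your own. Each camera call takes 0.05 s, during which the arm holds its last target. There are 200 camera calls.

TASK

The silver trophy foot on the air-bearing turntable has one high spot bulging out of its rim: turn it slowly by the black crank knob (always well under half a turn a second) and stop with the middle of the bulge right at the red pointer. Then, leaving it there, shut the air cock fully by turning its blue handle against the stop square across the pipe, and do not turn the table once the air is off. Finally take the green back-up block from its wooden holder and stand it flat on the yellow patch, in the gap between the rim and the grey abutment, long sides along the abutment; holder and gap each leave a different pair of its sides free, so set it down upright on the open bench on the way and take it again by the other sides, and do not disturb the mug, jar and mallet.

Things in the scene. Friction and masses are not known exactly. Their poses are not given: they have to be found in the camera images.
- stand: truing stand, fixed: dark steel base plate 200 (x) x 350 (y, from -180 to +170) x 12 mm. Origin on the turntable axis at bench level; z up. Seen from the axis, the red pointer is on its +y side and the grey abutment with the yellow patch is opposite, on its -y side. The abutment is 60 (x) x 18 (y) mm, its top 67 mm above the bench, its inner face at y = -127 mm; the pointer and its post reach 54 mm above the bench. The pointer and abutment are at most 163 mm from the axis.
- wheel: turntable with the silver trophy foot clamped on it, turning either way and endlessly for this work about its vertical axis (its origin is on that axis at bench level). The foot is a round silver disc of 85 mm radius, its rim from 34 to 58 mm above the bench, with one bulge standing 12 mm out of the rim. A dark bar on top carries the crank knob; bar and clamp nut reach 68 mm above the bench. It turns lightly (about 0.03 N m plus drag) and stays where it is left.
- high_spot (a point): the high spot: outermost point of the bulge, 97 mm from the turntable axis, 50 mm above the bench. The bulge is silver like the rim, symmetrical about this point and spans about 33 degrees of the rim; a round copper-coloured rub mark, 26 mm across, lies on top of its middle. Turns with the wheel.
- pointer_tip (a point): tip of the fixed red pointer, 100 mm from the turntable axis, 50 mm above the bench; when the high spot is exactly at the pointer there are 3 mm between them.
- crank_grip (a point): point on the axis of the black upright crank knob (22 mm diameter, free to spin on its pin, from 66 to 108 mm above the bench), 92 mm above the bench and 62 mm from the turntable axis. Turns with the wheel; seen from above it lies a quarter turn anticlockwise of the high spot.
- manifold: air cock on its foot, fixed: brass valve body on a horizontal copper pipe 20 mm thick, 150 mm long, which runs along this body's x axis, its top 52 mm above the bench. Foot 90 x 60 mm. Origin at bench level under the vertical axis of the cock's handle.
- cock (a joint): angle of the blue handle, rad: 0 = handle along the pipe, pointing along the manifold's +x axis (air on); grows anticlockwise seen from above to the hard stop at 1.57 = handle square across the pipe, pointing along the manifold's +y (air off). Stiff (0.12 N m), stays where it is left.
- cock_grip (a point): middle of the blue sleeve of the cock's handle, 65 mm from the handle's axis, 78 mm above the bench. The sleeve is 62 mm long, 20 mm wide and 14 mm high (71 to 85 mm above the bench). x points out along the handle.
- holder: wooden holder, fixed: floor 70 (x) x 96 (y) mm and 8 mm thick, with two upright side walls (each 60 x 17 mm, tops 64 mm above the bench, inner faces at y = +-28 mm) and open at both x ends. Origin at bench level in its middle. The block stands between the walls, so only its two faces that look along x are free.
- block: green back-up block, 36 (x) x 50 (y) x 55 (z) mm, about 0.12 kg, loose. Origin at the middle of its underside. It starts upright in the holder, 8 mm above the bench, its y axis nearly along the holder's y: there it can be taken only across its 36 mm. It is the same turned half a turn.
- seat (a point): middle of the yellow patch (50 x 36 mm) on the base plate, 12 mm above the bench, 106 mm from the turntable axis, in the 42 mm gap between the rim and the abutment. The block belongs here with its 50 mm length along the stand's x axis (3 mm play to the rim and to the abutment), so there it can be held only across its 50 mm. Axes as the stand's.
- mug: white mug, 80 mm across plus its handle, 90 mm high; bystander. Origin under its middle.
- jar: jar with a red cap, 64 mm across, 75 mm high; bystander. Origin under its middle.
- mallet: wooden-handled hammer lying on the bench, 220 mm long along its x, 26 mm high, its 90 mm wide head at +x; bystander. Origin under the middle of its length.
There are look-alikes about, which are no part of the job. Of the things shaped like the block, the green one is meant. Leave any purple look-alike of the holder alone.

How it is judged (in metres and radians):
On the way, in this order (a step that is already met when the one before it is completed fails the run):
1. the high spot is stopped at the pointer, with the air still on (horizontal distance between high_spot and pointer_tip below 0.009 m and angular speed of wheel below 0.05 rad/s and value of joint cock below 0.6 rad), for 0.3 s.
2. the air cock is shut against its stop, the high spot still at the pointer (value of joint cock above 1.45 rad and horizontal distance between high_spot and pointer_tip below 0.009 m), for 0.2 s.
3. the block is set down upright, clear of the holder, outside the gap, and let go (horizontal distance between block and seat above 0.03 m and horizontal distance between block and holder above 0.06 m and contact force between the fingers and block below 0.1 N and linear speed of block below 0.02 m/s and angle between block's own z axis and vertical below 0.1 rad), for 0.1 s.
4. the block stands on the yellow patch between rim and abutment (horizontal distance between block and seat below 0.01 m and z of block in the frame of seat between -0.004 and 0.004 m and angle between block's own z axis and vertical below 0.06 rad and angle between the y axis of block and the x axis of stand, either way round below 0.12 rad), for 0.2 s.
At the end, for the whole second after the job is handed in: High spot at rest within 9 mm of the pointer tip, cock within 7 degrees of its shut stop, block upright and at rest on the base plate within 10 mm of the middle of the yellow patch, its long sides within 7 degrees of the abutment's direction (all of step 2 and all of step 4 and angular speed of wheel below 0.05 rad/s and linear speed of block below 0.02 m/s); the robot touches nothing.
It fails at once if the turntable spins at more than half a turn a second (angular speed of wheel above 3.14 rad/s).
It fails at once if the air is off while the high spot is away from the pointer (value of joint cock above 1.2 rad and horizontal distance between high_spot and pointer_tip above 0.014 m).
It fails at once if the mug is pushed or lifted more than 25 mm from its place (distance of mug from where it was at the start of the episode above 0.025 m).
It fails at once if the jar is pushed or lifted more than 25 mm from its place (distance of jar from where it was at the start of the episode above 0.025 m).
It fails at once if the mallet is pushed or lifted more than 25 mm from its place (distance of mallet from where it was at the start of the episode above 0.025 m).
It also fails if it takes over 72 s, if anything falls off the work surface, if the arm or the gripper's body presses on something with over 40 N, if the wrist force passes 120 N, or if a joint passes its speed limit or range.

## Working session

There is one attempt and no reset: what is moved stays moved. The work goes in short steps, Python scripts to look and compute and a tool call to move; the robot and the scene stay as the last step left them, time stands still between calls to the robot, and variables do not carry over. Pictures are saved under pics/ and viewed, about 8 in all and at most 12, crops included, and the job is handed in when it is done.

Besides the shell and the picture viewer there is one more tool, called after "Call:" by a JSON object that holds its "fn" and its "kwargs", one argument or row to a line. arm_command: Moves the arm, as the interface text tells. Its arguments: {"type":"object","properties":{"increments":{"type":"string"},"grip_force":{"type":"number"}},"required":["increments"]}

```bash
ls; mkdir -p pics; cat > h.py <<'E'
import numpy as np, cv2
from plant import arm, optics, sign_off
from scipy.spatial.transform import Rotation as R
def ray(f,uv):
    K=np.array([[f['fx'],0,f['cx']],[0,f['fy'],f['cy']],[0,0,1]])
    M=R.from_rotvec(np.ravel(f['rvec'])).as_matrix(); t=np.ravel(f['tvec'])
    return -M.T@t, M.T@np.linalg.solve(K,[uv[0],uv[1],1])
def atz(f,uv,z):
    c,d=ray(f,uv); return c+d*(z-c[2])/d[2]
def proj(f,p):
    K=np.array([[f['fx'],0,f['cx']],[0,f['fy'],f['cy']],[0,0,1]])
    q,_=cv2.projectPoints(np.array(p,float).reshape(-1,3),np.ravel(f['rvec']),np.ravel(f['tvec']),K,None); return q[:,0]
def tip(f,cam,l,z):
    return [(round(r['conf'],2),np.round(np.array(r['at'])*[640,480],1),np.round(atz(f,np.array(r['at'])*[640,480],z),1)) for r in optics.tip_of(cam,l)]
E
python3 - <<'E'
from h import *
Z=dict(stand=0,wheel=0,high_spot=50,pointer_tip=50,crank_grip=92,manifold=0,cock_grip=78,holder=0,block=8,seat=12,mug=0,jar=0,mallet=0)
for c in ('top','scene'):
    f=optics.grab_frame(c); cv2.imwrite(f'pics/{c}0.png',f['frame']); print(c,np.round(ray(f,(320,240))[0]))
    for l,z in Z.items():
        for r in tip(f,c,l,z)[:3]: print(l,*r)
print(arm.read_state())
E
```

```text
pics
top [ 430.  -61. 1332.]
stand 0.7 [303.5 241.5] [539.6  10.5   0. ]
wheel 0.68 [304.8 240. ] [543.4   6.9   0. ]
high_spot 0.87 [335.1 258.8] [490.1 -70.7  50. ]
pointer_tip 0.66 [264.6 233.1] [559.  105.5  50. ]
crank_grip 0.91 [311.8 210.7] [607.2 -16.1  92. ]
manifold 0.75 [185.2 278.4] [450.5 319.3   0. ]
cock_grip 0.76 [168.4 251.3] [516.7 338.9  78. ]
cock_grip 0.51 [181.8 279.4] [447.  305.4  78. ]
holder 0.76 [433.2 263. ] [ 475.8 -326.     0. ]
holder 0.59 [378.9 327.7] [ 313.1 -179.3    0. ]
block 0.82 [425.6 308.4] [ 359.9 -299.8    8. ]
block 0.74 [480.2 290. ] [ 403.5 -442.     8. ]
block 0.57 [428.2 264.1] [ 473.  -311.3    8. ]
seat 0.72 [341.8 244.7] [528.  -89.3  12. ]
mug 0.88 [423.4 169.6] [ 723.5 -310.7    0. ]
jar 0.7 [195.8 183.5] [700.1 293.    0. ]
mallet 0.57 [318.3 155.7] [767.6 -32.8   0. ]
scene [1141. -171.  824.]
stand 0.59 [335.3 254.7] [546.3   6.9   0. ]
stand 0.37 [185.6 257.5] [ 469.5 -320.2    0. ]
wheel 0.71 [333.6 255.4] [547.3   2.6   0. ]
wheel 0.42 [485.4 286.4] [706.7 290.9   0. ]
high_spot 0.76 [293.3 230.6] [495.3 -75.6  50. ]
pointer_
[... 676 characters left out ...]
, 'joints': array([ 1.03389128,  0.47699364,  0.02239489,  1.5554169 , -0.01146589,
        1.10930993, -0.08311573]), 'joint_vel': array([ 7.62681566e-04, -2.61414824e-03,  2.65110931e-04,  8.24386844e-05,
        1.07844270e-03, -5.04262631e-04,  8.65989072e-04]), 'tau': array([ 1.14518966e-04, -5.82712412e+01,  1.53322678e+00, -2.72928447e+01,
       -5.43898973e-02,  1.01241359e-02,  2.47815916e-05]), 'tool_pos': array([ 280.65575653, -613.89279609,  247.66093377]), 'tool_rot': array([ 3.06966266e+00,  6.68389192e-01, -2.16314053e-05]), 'wrist_force': array([ 0.12607761, -0.12655666,  0.08324166]), 'torque': array([ 0.03848513, -0.04602123,  0.00854937]), 'finger_gap': 87.79788674362243}
```

View pics/top0.png

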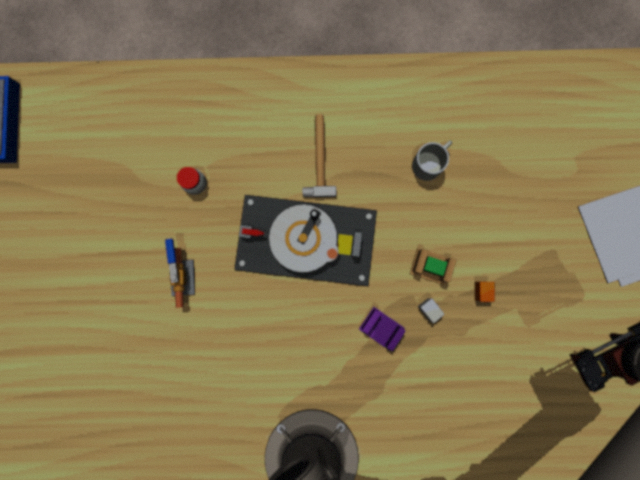

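View pics/scene0.png

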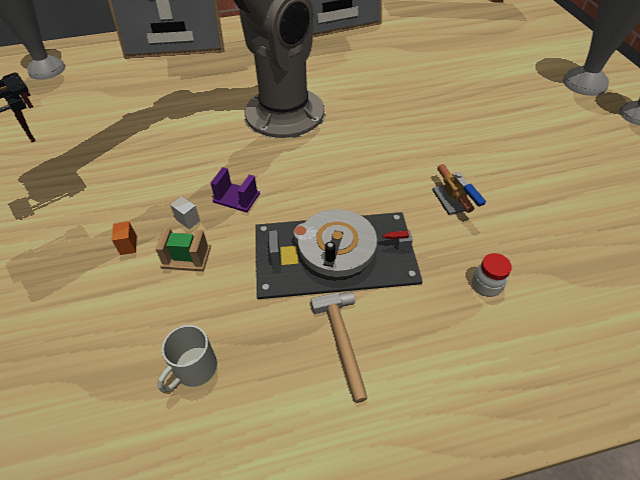

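```bash
cat >> h.py <<'E'
def rect(f,z,x0,y0,w,h,s=2):
    """rectify to plane z: pixel (c,r) = ((x-x0)*s,(y-y0)*s)"""
    P=np.array([[x0,y0,z],[x0+w,y0,z],[x0+w,y0+h,z],[x0,y0+h,z]],float)
    H=cv2.getPerspectiveTransform(proj(f,P).astype(np.float32),np.float32([[0,0],[w*s,0],[w*s,h*s],[0,h*s]]))
    return cv2.warpPerspective(f['frame'],H,(int(w*s),int(h*s)),flags=cv2.INTER_CUBIC)
def blob(m,x0,y0,s=2,hull=True):
    m=cv2.morphologyEx(m.astype(np.uint8),cv2.MORPH_OPEN,np.ones((3,3)))
    cs,_=cv2.findContours(m,0,2)
    if not cs: return None
    c=max(cs,key=cv2.contourArea); (cx,cy),(w,h),a=cv2.minAreaRect(c)
    M=cv2.moments(c)
    if w<h: w,h,a=h,w,a+90
    return dict(c=np.round([x0+(cx+.5)/s,y0+(cy+.5)/s],1),cen=np.round([x0+M['m10']/M['m00']/s,y0+M['m01']/M['m00']/s],1),size=np.round([w/s,h/s],1),long_deg=round(a,1),area=round(cv2.contourArea(c)/s/s))
def hsv(im): return [x.astype(int) for x in cv2.split(cv2.cvtColor(im,cv2.COLOR_BGR2HSV))]
E
cat > m.py <<'E'
from h import *
import sys
for c in sys.argv[1:]:
    f=optics.grab_frame(c); print(c); cv2.imwrite(f'pics/last_{c}.png',f['frame'])
    def go(n,z,box,fn):
        im=rect(f,z,*box); print(' ',n,blob(fn(*hsv(im)),box[0],box[1]))
    go('plate',12,(410,-200,260,410),lambda h,s,v:(v<90))
    go('yellow',12,(460,-170,140,120),lambda h,s,v:(abs(h-28)<6)&(s>190)&(v>120))
    go('red',50,(500,60,130,120),lambda h,s,v:((h<8)|(h>172))&(s>150)&(v>80))
    go('rub',58,(430,-110,230,230),lambda h,s,v:((h<14)|(h>174))&(s>70)&(s<170)&(v>120))
    go('silver',58,(430,-110,230,230),lambda h,s,v:(s<50)&(v>110))
    go('green',63,(420,-380,110,120),lambda h,s,v:(abs(h-65)<14)&(s>120))
    go('blue',85,(380,250,220,150),lambda h,s,v:(abs(h-112)<12)&(s>150))
    go('copper',46,(340,250,220,150),lambda h,s,v:((h<14))&(s>120)&(v<170))
E
python3 m.py top scene
python3 - <<'E'
import cv2,numpy as np
a=cv2.imread('pics/last_top.png'); b=cv2.imread('pics/last_scene.png')
A=cv2.resize(a[170:330,150:470],(800,400)) ; 
c1=cv2.resize(a[225:320,140:235],(400,400)); c2=cv2.resize(b[150:230,420:500],(400,400))
cv2.imwrite('pics/crop1.png',np.vstack([A[:200*2],np.hstack([c1,c2])])[:, :800]); 
E
python3 - <<'E'
import cv2
p='pics/crop1.png';a=cv2.imread(p);cv2.imwrite(p,cv2.resize(a,(600,600)))
E
```

```text
top
  plate {'c': array([542.9,   4.7]), 'cen': array([542.5,   2.1]), 'size': array([348.9, 200.9]), 'long_deg': 81.8, 'area': 67845}
  yellow {'c': array([529.8, -95.1]), 'cen': array([530.4, -96.4]), 'size': array([48.6, 34.3]), 'long_deg': 171.8, 'area': 1467}
  red {'c': array([563.4, 136.4]), 'cen': array([563.2, 137.2]), 'size': array([53.1, 15.5]), 'long_deg': 83.2, 'area': 641}
  rub {'c': array([504.5, -62. ]), 'cen': array([504. , -62.8]), 'size': array([24.8, 24.8]), 'long_deg': 63.4, 'area': 481}
  silver {'c': array([544.9,   9.9]), 'cen': array([540.9,  12.7]), 'size': array([168.1, 167.5]), 'long_deg': 117.4, 'area': 14079}
  green {'c': array([ 466.9, -317.9]), 'cen': array([ 466. , -318.2]), 'size': array([51.4, 39.2]), 'long_deg': 71.6, 'area': 1820}
  blue {'c': array([518. , 332.3]), 'cen': array([516.9, 332. ]), 'size': array([57.1, 18.3]), 'long_deg': 8.7, 'area': 914}
  copper {'c': array([399.9, 321.6]), 'cen': array([400.1, 321.4]), 'size': array([39.6, 21.6]), 'long_deg': 2.9, 'area': 733}
scene
  plate {'c': array([548.8,   5.2]), 'cen': array([564.4,  -6.9]), 'size': array([351.9, 205.3]), 'long_deg': 81.8, 'area': 46073}
  yellow None
  red {'c': array([560.9, 137. ]), 'cen': array([561. , 139.2]), 'size': array([55.8, 15.5]), 'long_deg': 81.3, 'area': 704}
  rub {'c': array([504.2, -62.2]), 'cen': array([503.3, -62.4]), 'size': array([26., 26.]), 'long_deg': 90.0, 'area': 498}
  silver {'c': array([545.7,   9.8]), 'cen': array([545.9,  10.1]), 'size': array([169.4, 168.7]), 'long_deg': 104.5, 'area': 22089}
  green {'c': array([ 487.1, -320.7]), 'cen': array([ 485.5, -319.7]), 'size': array([80.8, 55.7]), 'long_deg': 173.1, 'area': 3262}
  blue {'c': array([523.7, 331.2]), 'cen': array([523.2, 331. ]), 'size': array([65.3, 24.5]), 'long_deg': 8.1, 'area': 1408}
  copper {'c': array([510.8, 326.6]), 'cen': array([510.4, 326.9]), 'size': array([55.7, 23.1]), 'long_deg': 1.9, 'area': 1068}
```

View pics/crop1.png

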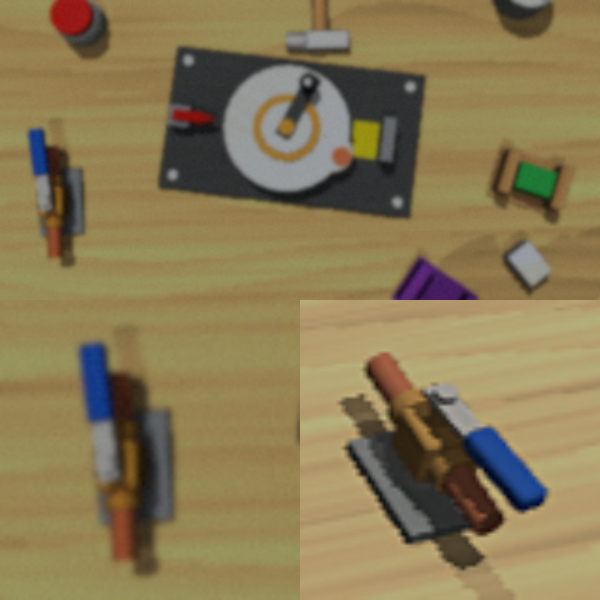

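```bash
cat >> h.py <<'E'
def rows(wps, start=None):
    """wps: list of (x,y,z,yaw_deg,closure,nrows); prints rows from the present (or given x,y,z,yaw) pose, tool down"""
    s=arm.read_state()
    if start is None: p0,R0=s['tool_pos'],R.from_rotvec(s['tool_rot'])
    else: p0=np.array(start[:3],float); R0=R.from_euler('z',start[3],degrees=True)*R.from_rotvec([np.pi,0,0])
    for x,y,z,yaw,g,n in wps:
        d=R0.inv().apply(np.array([x,y,z])-p0)/500
        w=(R0.inv()*R.from_euler('z',yaw,degrees=True)*R.from_rotvec([np.pi,0,0])).as_rotvec()/np.radians(60)
        print(n,'x',' '.join('%.4g'%round(v+0,4) for v in [*d,*w])+f' {g}')
def st():
    s=arm.read_state(); Rm=R.from_rotvec(s['tool_rot']).as_matrix()
    print('t %.2f'%s['clock'],'pos',np.round(s['tool_pos'],1),'yaw %.1f'%np.degrees(np.arctan2(Rm[1,0],Rm[0,0])),'F',np.round(s['wrist_force'],1),'gap %.1f'%s['finger_gap'],'q',np.round(s['joints'],2))
E
python3 -c "
from h import *
rows([(540,-130,190,-8.2,0,20)])"
```

```text
20 x 0.8741 -0.6646 0.1154 0 -0.0001 0.5461 0
```

Call:
{"fn": "arm_command", "kwargs": {
  "increments": "0.874 -0.665 0.115 0 0 0.546 0;0.874 -0.665 0.115 0 0 0.546 0;0.874 -0.665 0.115 0 0 0.546 0;0.874 -0.665 0.115 0 0 0.546 0;0.874 -0.665 0.115 0 0 0.546 0;0.874 -0.665 0.115 0 0 0.546 0;0.874 -0.665 0.115 0 0 0.546 0;0.874 -0.665 0.115 0 0 0.546 0;0.874 -0.665 0.115 0 0 0.546 0;0.874 -0.665 0.115 0 0 0.546 0;0.874 -0.665 0.115 0 0 0.546 0;0.874 -0.665 0.115 0 0 0.546 0;0.874 -0.665 0.115 0 0 0.546 0;0.874 -0.665 0.115 0 0 0.546 0;0.874 -0.665 0.115 0 0 0.546 0;0.874 -0.665 0.115 0 0 0.546 0"
}}

```text
clock: 2.83
tool_pos: [539.8, -129.8, 190.1]
tool_rot: [3.133, -0.222, -0.001]
wrist_force: [-0.2, -1.2, 0.3]
finger_gap: 87.6
```

```bash
python3 -c "
from h import *
st()
rows([(599.5,-19,150,-8.2,0,1),(599.5,-19,98,-8.2,0,1),(599.5,-19,98,-8.2,160,1)])"
```

```text
t 2.83 pos [ 539.8 -129.8  190.1] yaw -8.1 F [-0.2 -1.2  0.3] gap 87.6 q [ 0.18  0.35 -0.07  1.9   0.03  0.9  -1.62]
1 x 0.0869 -0.2363 0.0801 0.0004 0.0003 0.0013 0
1 x 0.0869 -0.2364 0.1841 0.0004 0.0003 0.0013 0
1 x 0.0869 -0.2364 0.1841 0.0004 0.0003 0.0013 160
```

Call:
{"fn": "arm_command", "kwargs": {
  "increments": "0.087 -0.236 0.08 0 0 0 0;0.087 -0.236 0.08 0 0 0 0;0.087 -0.236 0.08 0 0 0 0;0.087 -0.236 0.08 0 0 0 0;0.087 -0.236 0.13 0 0 0 0;0.087 -0.236 0.16 0 0 0 0;0.087 -0.236 0.184 0 0 0 0;0.087 -0.236 0.184 0 0 0 0;0.087 -0.236 0.184 0 0 0 60;0.087 -0.236 0.184 0 0 0 120;0.087 -0.236 0.184 0 0 0 160;0.087 -0.236 0.184 0 0 0 180;0.087 -0.236 0.184 0 0 0 200;0.087 -0.236 0.184 0 0 0 220;0.087 -0.236 0.184 0 0 0 230;0.087 -0.236 0.184 0 0 0 230;0.087 -0.236 0.184 0 0 0 230",
  "grip_force": 12
}}

```text
clock: 4.25
tool_pos: [599.7, -19.2, 98.2]
tool_rot: [3.134, -0.224, -0.0]
wrist_force: [-0.1, -0.3, -0.2]
finger_gap: 31.4
```

Call:
{"fn": "arm_command", "kwargs": {
  "increments": "0 0 0 0 0 0 240;0 0 0 0 0 0 240;0 0 0 0 0 0 240;0 0 0 0 0 0 240;0 0 0 0 0 0 240"
}}

```text
clock: 4.67
tool_pos: [599.8, -19.4, 98.1]
tool_rot: [3.133, -0.225, 0.0]
wrist_force: [0.5, -0.3, -0.0]
finger_gap: 21.9
```

```bash
python3 -c "
from h import *
st()
from math import *
f=optics.grab_frame('top'); im=rect(f,58,430,-110,230,230); h,s,v=hsv(im); b=blob(((h<14)|(h>174))&(s>70)&(s<170)&(v>120),430,-110); print(b)
"
```

```text
t 4.67 pos [599.8 -19.4  98.1] yaw -8.2 F [ 0.5 -0.3 -0. ] gap 21.9 q [ 0.    0.53 -0.1   1.85  0.07  0.76 -1.85]
None
```

```bash
python3 -c "
from h import *
t0=-27.6
def P(t): a=np.radians(t); return np.array([544.6+62.2*np.cos(a),9.5+62.2*np.sin(a)])
o=P(t0)
k=np.concatenate([[1,3],np.linspace(6,158,36),[160,160.6]]); print(len(k))
R0=R.from_euler('z',-8.2,degrees=True)*R.from_rotvec([np.pi,0,0])
base=o
for i,a in enumerate(k):
    if i==20: base=P(t0-k[19]); print()
    d=R0.inv().apply([*(P(t0-a)-base),0])/500
    print('%.3f %.3f 0 0 0 0 240;'%(d[0],d[1]),end='')
"
```

```text
40
-0.001 0.002 0 0 0 0 240;-0.002 0.006 0 0 0 0 240;-0.005 0.012 0 0 0 0 240;-0.009 0.020 0 0 0 0 240;-0.014 0.028 0 0 0 0 240;-0.020 0.036 0 0 0 0 240;-0.026 0.043 0 0 0 0 240;-0.033 0.050 0 0 0 0 240;-0.040 0.056 0 0 0 0 240;-0.047 0.062 0 0 0 0 240;-0.055 0.067 0 0 0 0 240;-0.064 0.071 0 0 0 0 240;-0.072 0.075 0 0 0 0 240;-0.081 0.078 0 0 0 0 240;-0.090 0.080 0 0 0 0 240;-0.100 0.082 0 0 0 0 240;-0.109 0.083 0 0 0 0 240;-0.119 0.083 0 0 0 0 240;-0.128 0.083 0 0 0 0 240;-0.137 0.081 0 0 0 0 240;
-0.009 -0.002 0 0 0 0 240;-0.018 -0.004 0 0 0 0 240;-0.027 -0.008 0 0 0 0 240;-0.036 -0.012 0 0 0 0 240;-0.044 -0.016 0 0 0 0 240;-0.052 -0.021 0 0 0 0 240;-0.059 -0.027 0 0 0 0 240;-0.066 -0.033 0 0 0 0 240;-0.073 -0.040 0 0 0 0 240;-0.079 -0.047 0 0 0 0 240;-0.084 -0.055 0 0 0 0 240;-0.089 -0.063 0 0 0 0 240;-0.093 -0.072 0 0 0 0 240;-0.097 -0.080 0 0 0 0 240;-0.100 -0.089 0 0 0 0 240;-0.102 -0.098 0 0 0 0 240;-0.104 -0.108 0 0 0 0 240;-0.104 -0.117 0 0 0 0 240;-0.104 -0.121 0 0 0 0 240;-0.104 -0.123 0 0 0 0 240;
```

Call:
{"fn": "arm_command", "kwargs": {
  "increments": "-0.001 0.002 0 0 0 0 240;-0.002 0.006 0 0 0 0 240;-0.005 0.012 0 0 0 0 240;-0.009 0.020 0 0 0 0 240;-0.014 0.028 0 0 0 0 240;-0.020 0.036 0 0 0 0 240;-0.026 0.043 0 0 0 0 240;-0.033 0.050 0 0 0 0 240;-0.040 0.056 0 0 0 0 240;-0.047 0.062 0 0 0 0 240;-0.055 0.067 0 0 0 0 240;-0.064 0.071 0 0 0 0 240;-0.072 0.075 0 0 0 0 240;-0.081 0.078 0 0 0 0 240;-0.090 0.080 0 0 0 0 240;-0.100 0.082 0 0 0 0 240;-0.109 0.083 0 0 0 0 240;-0.119 0.083 0 0 0 0 240;-0.128 0.083 0 0 0 0 240;-0.137 0.081 0 0 0 0 240"
}}

```text
clock: 6.38
tool_pos: [525.4, -49.9, 98.1]
tool_rot: [3.133, -0.225, -0.001]
wrist_force: [-0.4, -3.3, 0.3]
finger_gap: 21.6
```

Call:
{"fn": "arm_command", "kwargs": {
  "increments": "-0.009 -0.002 0 0 0 0 240;-0.018 -0.004 0 0 0 0 240;-0.027 -0.008 0 0 0 0 240;-0.036 -0.012 0 0 0 0 240;-0.044 -0.016 0 0 0 0 240;-0.052 -0.021 0 0 0 0 240;-0.059 -0.027 0 0 0 0 240;-0.066 -0.033 0 0 0 0 240;-0.073 -0.040 0 0 0 0 240;-0.079 -0.047 0 0 0 0 240;-0.084 -0.055 0 0 0 0 240;-0.089 -0.063 0 0 0 0 240;-0.093 -0.072 0 0 0 0 240;-0.097 -0.080 0 0 0 0 240;-0.100 -0.089 0 0 0 0 240;-0.102 -0.098 0 0 0 0 240;-0.104 -0.108 0 0 0 0 240;-0.104 -0.117 0 0 0 0 240;-0.104 -0.121 0 0 0 0 240;-0.104 -0.123 0 0 0 0 240"
}}

```text
clock: 8.05
tool_pos: [483.6, 19.5, 98.1]
tool_rot: [-3.133, 0.223, -0.0]
wrist_force: [-1.5, -0.8, -2.9]
finger_gap: 21.9
```

```bash
python3 -c "
from h import *
st()
for c in ('top','scene'):
  f=optics.grab_frame(c); cv2.imwrite(f'pics/w_{c}.png',f['frame'])
  im=rect(f,58,470,60,180,60); h,s,v=hsv(im); b=blob(((h<14)|(h>174))&(s>70)&(s<170)&(v>120),470,60); print(b)
  print(tip(f,c,'high_spot',50)[:2],tip(f,c,'crank_grip',92)[:1])
a=cv2.imread('pics/w_top.png')[180:300,220:380];b=cv2.imread('pics/w_scene.png')[180:300,280:440]
cv2.imwrite('pics/w.png',np.hstack([cv2.resize(a,(400,300)),cv2.resize(b,(400,300))]))
"
```

```text
t 8.05 pos [483.6  19.5  98.1] yaw -8.1 F [-1.5 -0.8 -2.9] gap 21.9 q [-0.07  0.38 -0.12  2.12  0.08  0.64 -1.95]
{'c': array([563.4,  91.8]), 'cen': array([564.5,  92.2]), 'size': array([25.3, 15.7]), 'long_deg': 100.0, 'area': 170}
[(0.93, array([262.6, 237.9]), array([547. , 110.7,  50. ]))] []
{'c': array([558.3,  91.8]), 'cen': array([557.7,  91.6]), 'size': array([26. , 25.9]), 'long_deg': 105.9, 'area': 512}
[(0.6, array([452.4, 197.9]), array([492. , 301.8,  50. ])), (0.58, array([382.3, 239.5]), array([568.4, 104.8,  50. ]))] [(0.86, array([337.3, 203.7]), array([479.9,  28. ,  92. ]))]
```

View pics/w.png

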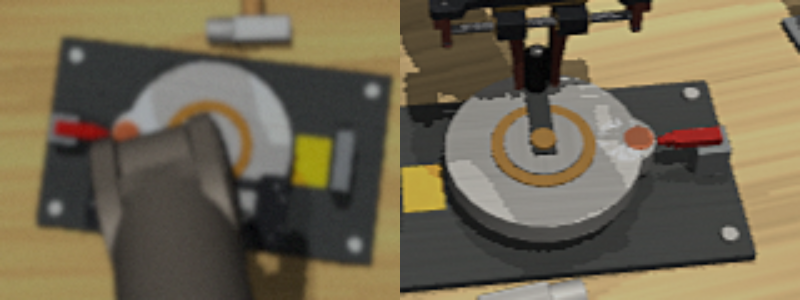

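Call:
{"fn": "arm_command", "kwargs": {
  "increments": "0 0.001 0 0 0 0 240;0 0.0024 0 0 0 0 240;0 0.0024 0 0 0 0 240;0 0.0024 0 0 0 0 240;0 0.0024 0 0 0 0 240;0 0.0024 0 0 0 0 160;0 0.0024 0 0 0 0 140;0 0.0024 0 0 0 0 120;0 0.0024 0 0 0 0 100;0 0.0024 0 0 0 0 100;0 0.0024 0 0 0 0 100;0 0.0024 0 0 0 0 100;0 0.0024 -0.04 0 0 0 100;0 0.0024 -0.08 0 0 0 100;0 0.0024 -0.12 0 0 0 100;0 0.0024 -0.15 0 0 0 100;0 0.0024 -0.15 0 0 0 100;0 0.0024 -0.15 0 0 0 100"
}}

```text
clock: 9.85
tool_pos: [483.7, 17.6, 173.6]
tool_rot: [-3.133, 0.225, -0.003]
wrist_force: [-0.3, 0.5, 0.2]
finger_gap: 53.3
```

```bash
cat > w.py <<'E'
from h import *
st()
for c in ('top','scene'):
  f=optics.grab_frame(c); cv2.imwrite(f'pics/w_{c}.png',f['frame'])
  im=rect(f,58,470,60,180,60); h,s,v=hsv(im); b=blob(((h<14)|(h>174))&(s>70)&(s<170)&(v>120),470,60); print(b)
  if b: print('ang',np.degrees(np.arctan2(*(b['c']-[544.5,9.7])[::-1])))
  im=rect(f,85,380,250,220,160); h,s,v=hsv(im); print(blob((abs(h-112)<12)&(s>150),380,250))
E
python3 w.py; python3 -c "
from h import *
ax=np.array([454.7,322.5])
def P(th,off,r=66): a=np.radians(th); return ax+r*np.array([np.cos(a),np.sin(a)])-off*np.array([-np.sin(a),np.cos(a)])
p=P(8.4,45); print(p)
rows([(*p,180,8.4,255,12),(*p,98,8.4,255,5)])"
```

```text
t 9.85 pos [483.7  17.6 173.6] yaw -8.2 F [-0.3  0.5  0.2] gap 53.3 q [-0.05  0.26 -0.13  2.07  0.05  0.81 -1.93]
None
{'c': array([518. , 332.1]), 'cen': array([516.9, 332.1]), 'size': array([56.6, 18.2]), 'long_deg': 8.1, 'area': 911}
{'c': array([555.9,  92.5]), 'cen': array([555.1,  92.3]), 'size': array([25.8, 25.7]), 'long_deg': 160.0, 'area': 489}
ang 82.16073666819459
{'c': array([523.7, 331.2]), 'cen': array([523.2, 331. ]), 'size': array([65.3, 24.3]), 'long_deg': 8.1, 'area': 1410}
[526.56571026 287.6242249 ]
12 x 0.0099 -0.5474 -0.0157 0.0002 0.0013 -0.2766 255
5 x 0.0101 -0.5474 0.1483 0.0002 0.0013 -0.2766 255
```

Call:
{"fn": "arm_command", "kwargs": {
  "increments": "0.01 -0.547 -0.01 0 0 -0.277 255;0.01 -0.547 -0.01 0 0 -0.277 255;0.01 -0.547 -0.01 0 0 -0.277 255;0.01 -0.547 -0.01 0 0 -0.277 255;0.01 -0.547 -0.01 0 0 -0.277 255;0.01 -0.547 -0.01 0 0 -0.277 255;0.01 -0.547 -0.01 0 0 -0.277 255;0.01 -0.547 -0.01 0 0 -0.277 255;0.01 -0.547 -0.01 0 0 -0.277 255;0.01 -0.547 -0.01 0 0 -0.277 255;0.01 -0.547 0.05 0 0 -0.277 255;0.01 -0.547 0.1 0 0 -0.277 255;0.01 -0.547 0.152 0 0 -0.277 255;0.01 -0.547 0.152 0 0 -0.277 255;0.01 -0.547 0.152 0 0 -0.277 255"
}}

```text
clock: 11.2
tool_pos: [526.6, 285.1, 96.1]
tool_rot: [3.131, 0.227, -0.005]
wrist_force: [1.0, 0.0, -0.1]
finger_gap: 0.7
```

```bash
python3 -c "
from h import *
st()
s=arm.read_state();p0=s['tool_pos'];R0=R.from_rotvec(s['tool_rot'])
ax=np.array([454.7,322.5])
def P(th,off,r=66): a=np.radians(th); return ax+r*np.array([np.cos(a),np.sin(a)])-off*np.array([-np.sin(a),np.cos(a)])
sch=[(8.4,38),(8.4,31),(8.4,25)]+[(t,23.5) for t in np.linspace(12,92,17)]
for t,o in sch:
  d=R0.inv().apply([*(P(t,o)-p0[:2]),0])/500
  print('%.3f %.3f 0 0 0 %.3f 255;'%(d[0],d[1],-(t-8.4)/60),end='')
"
```

```text
t 11.20 pos [526.6 285.1  96.1] yaw 8.3 F [ 1.   0.  -0.1] gap 0.7 q [-0.42  0.55 -0.24  1.85  0.18  0.77 -2.18]
0.001 -0.019 0 0 0 -0.000 255;0.001 -0.033 0 0 0 -0.000 255;0.001 -0.045 0 0 0 -0.000 255;0.003 -0.056 0 0 0 -0.060 255;0.006 -0.068 0 0 0 -0.143 255;0.008 -0.080 0 0 0 -0.227 255;0.009 -0.093 0 0 0 -0.310 255;0.008 -0.105 0 0 0 -0.393 255;0.007 -0.117 0 0 0 -0.477 255;0.005 -0.129 0 0 0 -0.560 255;0.001 -0.141 0 0 0 -0.643 255;-0.003 -0.152 0 0 0 -0.727 255;-0.009 -0.163 0 0 0 -0.810 255;-0.015 -0.173 0 0 0 -0.893 255;-0.023 -0.183 0 0 0 -0.977 255;-0.031 -0.192 0 0 0 -1.060 255;-0.040 -0.201 0 0 0 -1.143 255;-0.049 -0.208 0 0 0 -1.227 255;-0.059 -0.215 0 0 0 -1.310 255;-0.070 -0.221 0 0 0 -1.393 255;
```

Call:
{"fn": "arm_command", "kwargs": {
  "increments": "0.001 -0.019 0 0 0 0 255;0.001 -0.033 0 0 0 0 255;0.001 -0.045 0 0 0 0 255;0.003 -0.056 0 0 0 -0.060 255;0.006 -0.068 0 0 0 -0.143 255;0.008 -0.080 0 0 0 -0.227 255;0.009 -0.093 0 0 0 -0.310 255;0.008 -0.105 0 0 0 -0.393 255;0.007 -0.117 0 0 0 -0.477 255;0.005 -0.129 0 0 0 -0.560 255;0.001 -0.141 0 0 0 -0.643 255;-0.003 -0.152 0 0 0 -0.727 255;-0.009 -0.163 0 0 0 -0.810 255;-0.015 -0.173 0 0 0 -0.893 255;-0.023 -0.183 0 0 0 -0.977 255;-0.023 -0.183 0 0 0 -0.977 255"
}}

```text
clock: 12.53
tool_pos: [501.9, 378.2, 98.3]
tool_rot: [-2.614, -1.741, -0.003]
wrist_force: [-0.9, -0.1, 0.3]
finger_gap: 0.6
```

```bash
python3 w.py; python3 -c "
from h import *
s=arm.read_state();p0=s['tool_pos'];R0=R.from_rotvec(s['tool_rot'])
ax=np.array([454.7,322.5])
def P(th,off,r=66): a=np.radians(th); return ax+r*np.array([np.cos(a),np.sin(a)])-off*np.array([-np.sin(a),np.cos(a)])
print(np.round(P(67,23.5)-p0[:2],1))
for t in range(69,106,3):
  d=R0.inv().apply([*(P(t,23.5)-p0[:2]),0])/500
  print(t,'%.3f %.3f 0 0 0 %.3f 255;'%(d[0],d[1],-(t-67)/60))
"
```

```text
t 12.53 pos [501.9 378.2  98.3] yaw 67.3 F [-0.9 -0.1  0.3] gap 0.6 q [-0.39  0.62 -0.49  1.76  0.37  0.85 -1.44]
{'c': array([556. ,  91.2]), 'cen': array([555.5,  91.5]), 'size': array([25. , 24.5]), 'long_deg': 90.0, 'area': 494}
ang 81.96834390551626
{'c': array([475.5, 370.4]), 'cen': array([474.5, 367.9]), 'size': array([30.1, 16.8]), 'long_deg': 59.9, 'area': 340}
{'c': array([555.9,  92.3]), 'cen': array([555.3,  92.2]), 'size': array([25.8, 25.5]), 'long_deg': 161.6, 'area': 488}
ang 82.14199224661787
{'c': array([480.7, 365.6]), 'cen': array([479.7, 365. ]), 'size': array([27.7, 25.9]), 'long_deg': 153.4, 'area': 581}
[-0.4 -3.1]
69 -0.004 -0.003 0 0 0 -0.033 255;
72 -0.002 -0.010 0 0 0 -0.083 255;
75 -0.001 -0.017 0 0 0 -0.133 255;
78 0.000 -0.024 0 0 0 -0.183 255;
81 0.001 -0.032 0 0 0 -0.233 255;
84 0.002 -0.039 0 0 0 -0.283 255;
87 0.002 -0.046 0 0 0 -0.333 255;
90 0.002 -0.054 0 0 0 -0.383 255;
93 0.001 -0.061 0 0 0 -0.433 255;
96 0.000 -0.068 0 0 0 -0.483 255;
99 -0.001 -0.075 0 0 0 -0.533 255;
102 -0.003 -0.082 0 0 0 -0.583 255;
105 -0.005 -0.089 0 0 0 -0.633 255;
```

Call:
{"fn": "arm_command", "kwargs": {
  "increments": "-0.003 -0.003 0 0 0 -0.033 255;-0.002 -0.010 0 0 0 -0.083 255;-0.001 -0.017 0 0 0 -0.133 255;0 -0.024 0 0 0 -0.183 255;0.001 -0.032 0 0 0 -0.233 255;0.002 -0.039 0 0 0 -0.283 255;0.002 -0.046 0 0 0 -0.333 255;0.002 -0.05 0 0 0 -0.36 255;0.002 -0.054 0 0 0 -0.383 255;0.002 -0.054 0 0 0 -0.383 255"
}}

```text
clock: 13.47
tool_pos: [478.2, 388.2, 97.6]
tool_rot: [2.221, 2.222, 0.002]
wrist_force: [1.1, 1.1, 0.8]
finger_gap: 0.5
```

Call:
{"fn": "arm_command", "kwargs": {
  "increments": "0 -0.003 0 0 0 0 255;0 -0.005 0 0 0 0 255;0 -0.005 0 0 0 0 255"
}}

```text
clock: 13.72
tool_pos: [475.4, 388.0, 97.3]
tool_rot: [-2.222, -2.221, -0.001]
wrist_force: [1.7, 1.0, 1.8]
finger_gap: 0.3
```

Call:
{"fn": "arm_command", "kwargs": {
  "increments": "0 -0.003 0 0 0 0 255;0 -0.005 0 0 0 0 255;0 -0.005 0 0 0 0 255"
}}

```text
clock: 13.97
tool_pos: [472.8, 388.1, 97.2]
tool_rot: [-2.221, -2.222, -0.001]
wrist_force: [2.0, 2.0, 0.8]
finger_gap: 0.5
```

Call:
{"fn": "arm_command", "kwargs": {
  "increments": "0 -0.003 0 0 0 0 255;0 -0.005 0 0 0 0 255;0 -0.005 0 0 0 0 255"
}}

```text
clock: 14.22
tool_pos: [471.5, 388.0, 97.3]
tool_rot: [2.221, 2.221, 0.003]
wrist_force: [5.8, 2.9, -1.3]
finger_gap: 0.2
```

Call:
{"fn": "arm_command", "kwargs": {
  "increments": "0 -0.003 0 0 0 0 255;0 -0.005 0 0 0 0 255;0 -0.005 0 0 0 0 255"
}}

```text
clock: 14.47
tool_pos: [471.3, 387.9, 97.4]
tool_rot: [2.221, 2.219, 0.008]
wrist_force: [11.0, 3.4, -5.8]
finger_gap: 0.9
```

```bash
python3 w.py
```

```text
t 14.47 pos [471.3 387.9  97.4] yaw 89.9 F [11.   3.4 -5.8] gap 0.9 q [-0.36  0.62 -0.59  1.81  0.44  0.85 -1.16]
{'c': array([556. ,  91.2]), 'cen': array([555.5,  91.6]), 'size': array([25. , 24.5]), 'long_deg': 90.0, 'area': 494}
ang 81.96834390551626
{'c': array([451.1, 373.4]), 'cen': array([451.6, 372.3]), 'size': array([25.7, 17.4]), 'long_deg': 81.1, 'area': 318}
{'c': array([555.9,  92.3]), 'cen': array([555.3,  92.2]), 'size': array([25.8, 25.5]), 'long_deg': 161.6, 'area': 489}
ang 82.14199224661787
{'c': array([457.9, 373.2]), 'cen': array([456.2, 370.4]), 'size': array([33.9, 24.7]), 'long_deg': 92.5, 'area': 523}
```

Call:
{"fn": "arm_command", "kwargs": {
  "increments": "0 0.02 0 0 0 0 255;0 0.05 0 0 0 0 255;0 0.05 -0.08 0 0 0 200;0 0.05 -0.16 0 0 0 100;0 0.05 -0.2 0 0 0 0;-0.9 0.05 -0.2 0 0 0 0;-0.9 0.05 -0.2 0 0 0 0;-0.9 0.05 -0.2 0 0 0 0;-0.9 0.05 -0.2 0 0 0 0;-0.9 0.05 -0.2 0 0 0 0;-0.9 0.05 -0.2 0 0 0 0;-0.9 0.05 -0.2 0 0 0 0;-0.9 0.05 -0.2 0 0 0 0;-0.9 0.05 -0.2 0 0 0 0;-0.9 0.05 -0.2 0 0 0 0;-0.9 0.05 -0.2 0 0 0 0;-0.9 0.05 -0.2 0 0 0 0;-0.9 0.05 -0.2 0 0 0 0"
}}

```text
clock: 16.07
tool_pos: [492.0, -64.1, 196.6]
tool_rot: [-2.225, -2.215, 0.003]
wrist_force: [0.4, -0.4, -0.8]
finger_gap: 87.7
```

```bash
cat > b.py <<'E'
from h import *
st()
for c in ('top','scene'):
  f=optics.grab_frame(c); cv2.imwrite(f'pics/b_{c}.png',f['frame'])
  for n,z,fn in (('green',63,lambda h,s,v:(abs(h-65)<14)&(s>120)),('greenbright',63,lambda h,s,v:(abs(h-65)<14)&(s>120)&(v>110))):
    im=rect(f,z,420,-380,110,120); print(c,n,blob(fn(*hsv(im)),420,-380))
  cv2.imwrite(f'pics/br_{c}.png',cv2.resize(rect(f,63,400,-400,140,160,2),(350,400)))
  im=rect(f,85,380,250,220,160); h,s,v=hsv(im); print('cock',blob((abs(h-112)<12)&(s>150),380,250))
cv2.imwrite('pics/br.png',np.hstack([cv2.imread('pics/br_top.png'),cv2.imread('pics/br_scene.png')]))
E
python3 b.py
```

```text
t 16.07 pos [492.  -64.1 196.6] yaw 89.8 F [ 0.4 -0.4 -0.8] gap 87.7 q [ 0.49  0.3  -0.57  2.    0.2   0.91 -0.19]
top green {'c': array([ 466.9, -317.9]), 'cen': array([ 466. , -318.2]), 'size': array([51.2, 38.6]), 'long_deg': 71.6, 'area': 1821}
top greenbright {'c': array([ 468.4, -318.8]), 'cen': array([ 468.3, -318.9]), 'size': array([44.6, 31.9]), 'long_deg': 71.0, 'area': 1335}
cock {'c': array([450.6, 385.6]), 'cen': array([450.4, 385.4]), 'size': array([49.2, 15.2]), 'long_deg': 93.2, 'area': 691}
scene green {'c': array([ 487.2, -320.7]), 'cen': array([ 485.6, -319.6]), 'size': array([80.8, 55.8]), 'long_deg': 173.0, 'area': 3260}
scene greenbright {'c': array([ 468.8, -319.1]), 'cen': array([ 468.5, -319.3]), 'size': array([49. , 35.1]), 'long_deg': 71.1, 'area': 1604}
cock {'c': array([457. , 383.5]), 'cen': array([456.8, 384.3]), 'size': array([53.6, 25.7]), 'long_deg': 92.6, 'area': 1224}
```

View pics/br.png

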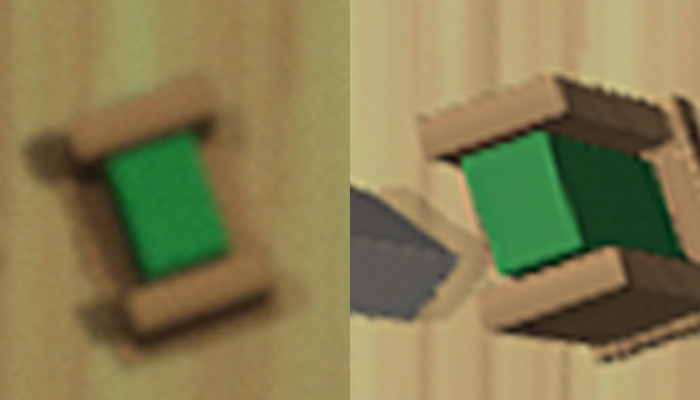

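```bash
python3 -c "
from h import *
rows([(468.6,-319,150,71.1,0,8),(468.6,-319,100,71.1,0,2),(468.6,-319,48,71.1,0,4),(468.6,-319,48,71.1,240,4)])
print();rows([(468.6,-319,148,71.1,240,8),(530,-285,148,30,240,8),(590,-250,148,-8.2,240,10),(590,-250,60,-8.2,240,3),(590,-250,42,-8.2,240,3)],start=(468.6,-319,48,71.1))"
```

```text
8 x -0.5162 -0.0487 0.0935 -0.0014 -0.0007 0.3165 0
2 x -0.5163 -0.0486 0.1935 -0.0014 -0.0007 0.3165 0
4 x -0.5164 -0.0485 0.2975 -0.0014 -0.0007 0.3165 0
4 x -0.5164 -0.0485 0.2975 -0.0014 -0.0007 0.3165 240

8 x 0 0 -0.2 0 -0 -0 240
8 x 0.1041 0.0942 -0.2 0 -0 0.685 240
10 x 0.2092 0.185 -0.2 0 -0 1.322 240
3 x 0.2092 0.185 -0.024 0 -0 1.322 240
3 x 0.2092 0.185 0.012 0 -0 1.322 240
```

Call:
{"fn": "arm_command", "kwargs": {
  "increments": "-0.516 -0.049 0.09 0 0 0.316 0;-0.516 -0.049 0.09 0 0 0.316 0;-0.516 -0.049 0.09 0 0 0.316 0;-0.516 -0.049 0.09 0 0 0.316 0;-0.516 -0.049 0.09 0 0 0.316 0;-0.516 -0.049 0.09 0 0 0.316 0;-0.516 -0.049 0.09 0 0 0.316 0;-0.516 -0.049 0.09 0 0 0.316 0;-0.516 -0.049 0.14 0 0 0.316 0;-0.516 -0.049 0.19 0 0 0.316 0;-0.516 -0.049 0.24 0 0 0.316 0;-0.516 -0.049 0.275 0 0 0.316 0;-0.516 -0.049 0.297 0 0 0.316 0;-0.516 -0.049 0.297 0 0 0.316 0;-0.516 -0.049 0.297 0 0 0.316 80"
}}

```text
clock: 17.42
tool_pos: [469.7, -318.3, 48.9]
tool_rot: [-2.554, -1.828, -0.001]
wrist_force: [0.3, 0.3, 0.0]
finger_gap: 84.0
```

Call:
{"fn": "arm_command", "kwargs": {
  "increments": "0 0 0 0 0 0 120;0 0 0 0 0 0 150;0 0 0 0 0 0 240;0 0 0 0 0 0 240;0 0 0 0 0 0 240;0 0 0 0 0 0 240;0 0 0 0 0 0 240;0 0 0 0 0 0 240;0 0 0 0 0 0 240;0 0 0 0 0 0 240",
  "grip_force": 20
}}

```text
clock: 18.25
tool_pos: [468.7, -320.3, 48.7]
tool_rot: [2.557, 1.826, -0.0]
wrist_force: [-0.6, 0.5, 2.4]
finger_gap: 36.0
```

```bash
python3 -c "
from h import *
st()"
```

```text
t 18.25 pos [ 468.7 -320.3   48.7] yaw 71.1 F [-0.6  0.5  2.4] gap 36.0 q [ 0.74  0.59 -0.32  1.94  0.29  0.66 -0.1 ]
```

Call:
{"fn": "arm_command", "kwargs": {
  "increments": "0 0 -0.03 0 0 0 240;0 0 -0.08 0 0 0 240;0 0 -0.14 0 0 0 240;0 0 -0.2 0 0 0 240;0 0 -0.2 0 0 0 240;0.1041 0.0942 -0.2 0 0 0.685 240;0.1041 0.0942 -0.2 0 0 0.685 240;0.1041 0.0942 -0.2 0 0 0.685 240;0.1041 0.0942 -0.2 0 0 0.685 240;0.1041 0.0942 -0.2 0 0 0.685 240;0.1041 0.0942 -0.2 0 0 0.685 240;0.1041 0.0942 -0.2 0 0 0.685 240;0.1041 0.0942 -0.2 0 0 0.685 240"
}}

```text
clock: 19.33
tool_pos: [529.9, -285.9, 147.9]
tool_rot: [-3.033, -0.817, 0.002]
wrist_force: [1.1, 0.7, -1.5]
finger_gap: 36.0
```

```bash
python3 -c "
from h import *
st()
rows([(590,-250,148,-8.2,240,8),(590,-250,60,-8.2,240,3),(590,-250,41.2,-8.2,240,3)])"
```

```text
t 19.33 pos [ 529.9 -285.9  147.9] yaw 30.2 F [ 1.1  0.7 -1.5] gap 36.0 q [ 0.56  0.48 -0.22  1.81  0.13  0.87 -0.77]
8 x 0.1401 -0.0017 -0.0003 -0.0004 0.0011 0.6393 240
3 x 0.1402 -0.0016 0.1757 -0.0004 0.0011 0.6393 240
3 x 0.1403 -0.0016 0.2133 -0.0004 0.0011 0.6393 240
```

Call:
{"fn": "arm_command", "kwargs": {
  "increments": "0.14 -0.002 0 0 0 0.639 240;0.14 -0.002 0 0 0 0.639 240;0.14 -0.002 0 0 0 0.639 240;0.14 -0.002 0 0 0 0.639 240;0.14 -0.002 0 0 0 0.639 240;0.14 -0.002 0 0 0 0.639 240;0.14 -0.002 0.06 0 0 0.639 240;0.14 -0.002 0.12 0 0 0.639 240;0.14 -0.002 0.17 0 0 0.639 240;0.14 -0.002 0.195 0 0 0.639 240;0.14 -0.002 0.205 0 0 0.639 240;0.14 -0.002 0.21 0 0 0.639 240;0.14 -0.002 0.213 0 0 0.639 240;0.14 -0.002 0.213 0 0 0.639 240;0.14 -0.002 0.213 0 0 0.639 240"
}}

```text
clock: 20.58
tool_pos: [591.3, -250.8, 43.5]
tool_rot: [3.133, -0.229, 0.004]
wrist_force: [0.5, 0.3, -1.4]
finger_gap: 35.6
```

```bash
python3 -c "
from h import *
st()"
```

```text
t 20.58 pos [ 591.3 -250.8   43.5] yaw -8.4 F [ 0.5  0.3 -1.4] gap 35.6 q [ 0.35  0.66 -0.06  1.77  0.05  0.71 -1.46]
```

Call:
{"fn": "arm_command", "kwargs": {
  "increments": "0 0 0.002 0 0 0 240;0 0 0.003 0 0 0 240;0 0 0.003 0 0 0 240;0 0 0.003 0 0 0 240"
}}

```text
clock: 20.92
tool_pos: [590.4, -250.4, 40.9]
tool_rot: [3.133, -0.229, 0.0]
wrist_force: [0.3, 0.6, -0.8]
finger_gap: 35.9
```

Call:
{"fn": "arm_command", "kwargs": {
  "increments": "0 0 0.001 0 0 0 240;0 0 0.001 0 0 0 180;0 0 0.001 0 0 0 120;0 0 0.001 0 0 0 60;0 0 0.001 0 0 0 0;0 0 0.001 0 0 0 0;0 0 0.001 0 0 0 0;0 0 -0.05 0 0 0 0;0 0 -0.12 0 0 0 0;0 0 -0.2 0 0 0 0;0 0 -0.2 0 0 0 0;-0.2 0 -0.24 0 0 -0.75 0;-0.2 0 -0.24 0 0 -0.75 0;-0.2 0 -0.24 0 0 -0.75 0;-0.2 0 -0.24 0 0 -0.75 0;-0.2 0 -0.24 0 0 -0.75 0;-0.2 0 -0.24 0 0 -0.75 0;-0.2 0 -0.24 0 0 -0.75 0"
}}

```text
clock: 22.42
tool_pos: [491.3, -236.0, 160.8]
tool_rot: [2.979, 0.996, 0.001]
wrist_force: [-0.0, 0.3, 0.4]
finger_gap: 87.6
```

```bash
cat > g.py <<'E'
from h import *
import sys
st(); x0,y0=map(float,sys.argv[1:3])
for c in ('top','scene'):
  f=optics.grab_frame(c); cv2.imwrite(f'pics/g_{c}.png',f['frame'])
  for zt in ([float(sys.argv[3])]):
    im=rect(f,zt,x0-70,y0-60,140,120)
    h,s,v=hsv(im); g=(abs(h-65)<14)&(s>120)
    print(c,blob(g,x0-70,y0-60),'\n  bright',blob(g&(v>110),x0-70,y0-60))
a,b=[rect(optics.grab_frame(c),float(sys.argv[3]),x0-70,y0-60,140,120) for c in ('top','scene')]
cv2.imwrite('pics/g_%d.png'%x0,np.hstack([cv2.resize(k,(400,343)) for k in (a,b)]))
E
python3 g.py 590 -250 55
```

```text
t 22.42 pos [ 491.3 -236.   160.8] yaw 37.0 F [-0.   0.3  0.4] gap 87.6 q [ 0.53  0.38 -0.25  1.94  0.12  0.84 -0.7 ]
top {'c': array([ 587.4, -247.7]), 'cen': array([ 588.4, -246.7]), 'size': array([52.4, 38.3]), 'long_deg': 171.0, 'area': 1720} 
  bright {'c': array([ 576.8, -236.8]), 'cen': array([ 576. , -236.8]), 'size': array([6., 4.]), 'long_deg': 180.0, 'area': 12}
scene {'c': array([ 608.1, -247.6]), 'cen': array([ 607.5, -247.7]), 'size': array([80.9, 42.4]), 'long_deg': 172.1, 'area': 2948} 
  bright {'c': array([ 591.5, -249.3]), 'cen': array([ 591.1, -249.7]), 'size': array([48.7, 33.7]), 'long_deg': 171.1, 'area': 1523}
```

View pics/g_590.png

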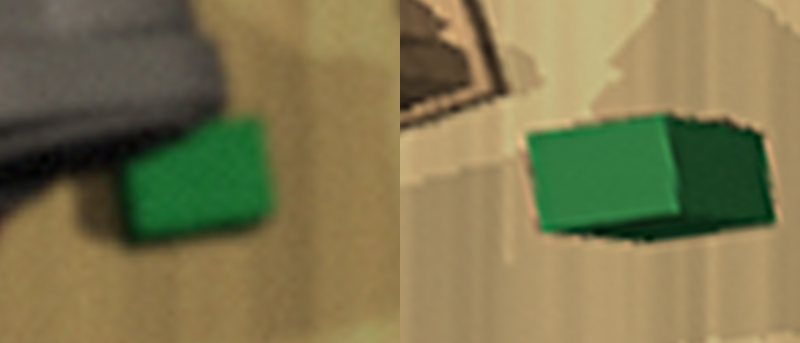

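```bash
python3 -c "
from h import *
rows([(590.8,-249.8,130,81.1,0,8),(590.8,-249.8,48,81.1,0,3)])
sy=np.array([0.1426,0.9898]); s=np.array([544.3,9.7])-106*sy; print(s)
rows([(590.8,-249.8,150,81.1,240,6),(*s,150,81.8,240,8),(*s,75,81.8,240,8),(*s,62,81.8,240,8)],start=(590.8,-249.8,48,81.1))"
```

```text
8 x 0.1432 0.1406 0.0612 0.0001 -0.0001 -0.743 0
3 x 0.1432 0.1406 0.2252 0.0001 -0.0001 -0.743 0
[529.1844 -95.2188]
6 x 0 0 -0.204 0 0 0 240
8 x 0.2864 -0.1696 -0.204 -0 0 -0.0117 240
8 x 0.2864 -0.1696 -0.054 -0 0 -0.0117 240
8 x 0.2864 -0.1696 -0.028 -0 0 -0.0117 240
```

Call:
{"fn": "arm_command", "kwargs": {
  "increments": "0.143 0.141 0.02 0 0 -0.743 0;0.143 0.141 0.02 0 0 -0.743 0;0.143 0.141 0.02 0 0 -0.743 0;0.143 0.141 0.02 0 0 -0.743 0;0.143 0.141 0.02 0 0 -0.743 0;0.143 0.141 0.02 0 0 -0.743 0;0.143 0.141 0.02 0 0 -0.743 0;0.143 0.141 0.02 0 0 -0.743 0;0.143 0.141 0.07 0 0 -0.743 0;0.143 0.141 0.12 0 0 -0.743 0;0.143 0.141 0.17 0 0 -0.743 0;0.143 0.141 0.21 0 0 -0.743 0;0.143 0.141 0.225 0 0 -0.743 0;0.143 0.141 0.225 0 0 -0.743 0;0.143 0.141 0.225 0 0 -0.743 60;0.143 0.141 0.225 0 0 -0.743 100;0.143 0.141 0.225 0 0 -0.743 220;0.143 0.141 0.225 0 0 -0.743 220;0.143 0.141 0.225 0 0 -0.743 220;0.143 0.141 0.225 0 0 -0.743 220"
}}

```text
clock: 24.28
tool_pos: [591.1, -249.9, 48.7]
tool_rot: [2.385, 2.044, 0.001]
wrist_force: [0.1, -0.1, -0.3]
finger_gap: 51.4
```

Call:
{"fn": "arm_command", "kwargs": {
  "increments": "0 0 0 0 0 0 220;0 0 0 0 0 0 220;0 0 0 0 0 0 220"
}}

```text
clock: 24.53
tool_pos: [591.1, -250.0, 48.7]
tool_rot: [2.385, 2.044, 0.0]
wrist_force: [-0.5, -0.4, 5.2]
finger_gap: 49.7
```

```bash
python3 -c "
from h import *
st()"
```

```text
t 24.53 pos [ 591.1 -250.    48.7] yaw 81.2 F [-0.5 -0.4  5.2] gap 49.7 q [ 0.56  0.68 -0.36  1.75  0.33  0.76 -0.12]
```

Call:
{"fn": "arm_command", "kwargs": {
  "increments": "0 0 -0.03 0 0 0 220;0 0 -0.08 0 0 0 220;0 0 -0.14 0 0 0 220;0 0 -0.2 0 0 0 220;0.05 -0.03 -0.2 0 0 0 220;0.12 -0.07 -0.2 0 0 -0.005 220;0.19 -0.11 -0.2 0 0 -0.01 220;0.25 -0.15 -0.2 0 0 -0.01 220;0.286 -0.17 -0.2 0 0 -0.01 220;0.286 -0.17 -0.2 0 0 -0.01 220;0.286 -0.17 -0.17 0 0 -0.01 220;0.286 -0.17 -0.13 0 0 -0.01 220;0.286 -0.17 -0.1 0 0 -0.01 220;0.286 -0.17 -0.08 0 0 -0.01 220;0.286 -0.17 -0.08 0 0 -0.01 220;0.286 -0.17 -0.08 0 0 -0.01 220"
}}

```text
clock: 25.87
tool_pos: [528.7, -95.7, 88.2]
tool_rot: [-2.374, -2.056, 0.001]
wrist_force: [-0.6, 0.3, -1.3]
finger_gap: 50.1
```

```bash
python3 - <<'E'
from h import *
st(); p=arm.read_state()['tool_pos']
f=optics.grab_frame('scene'); cv2.imwrite('pics/hov.png',cv2.resize(f['frame'][190:310,230:390],(800,600),interpolation=cv2.INTER_CUBIC))
zt=p[2]-48.7+55
im=rect(f,zt,460,-150,140,120);h,s,v=hsv(im);print('block top',blob((abs(h-65)<14)&(s>120)&(v>110),460,-150))
im=rect(f,67,470,-180,100,90);h,s,v=hsv(im);g=(s<40)&(v>95);print('abut top',blob(g,470,-180))
im=rect(f,12,460,-160,140,110);h,s,v=hsv(im);print('yellow',blob((abs(h-26)<7)&(s>150)&(v>60),460,-160))
E
```

```text
t 25.87 pos [528.7 -95.7  88.2] yaw 81.8 F [-0.6  0.3 -1.3] gap 50.1 q [ 0.4   0.5  -0.43  1.99  0.31  0.71 -0.36]
block top None
abut top None
yellow {'c': array([542.9, -96.5]), 'cen': array([543.6, -97.4]), 'size': array([37.8, 23.6]), 'long_deg': 81.9, 'area': 734}
```

View pics/hov.png

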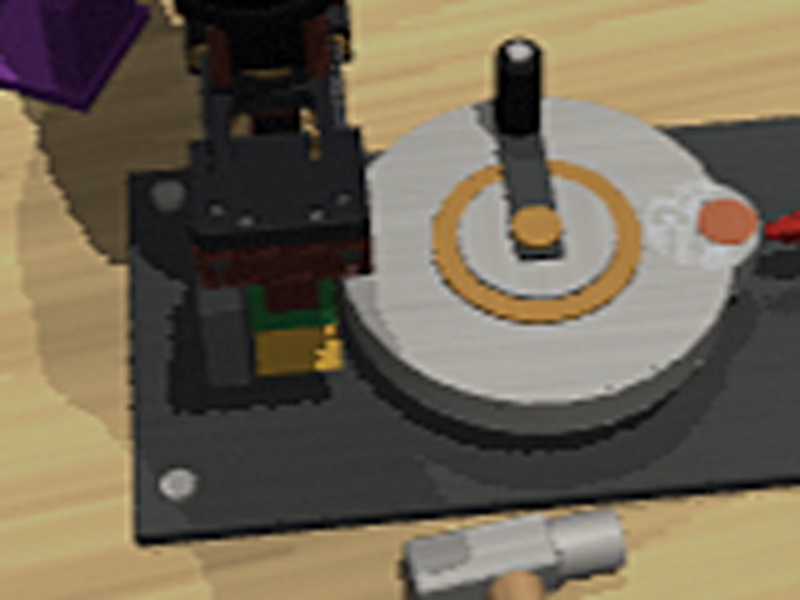

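Call:
{"fn": "arm_command", "kwargs": {
  "increments": "0.001 0 0.01 0 0 0 220;0.001 0 0.02 0 0 0 220;0.001 0 0.03 0 0 0 220;0.001 0 0.04 0 0 0 220;0.001 0 0.046 0 0 0 220;0.001 0 0.05 0 0 0 220;0.001 0 0.052 0 0 0 220;0.001 0 0.052 0 0 0 220"
}}

```text
clock: 26.58
tool_pos: [528.7, -94.9, 61.9]
tool_rot: [-2.374, -2.057, 0.0]
wrist_force: [-0.2, -0.4, -1.5]
finger_gap: 50.1
```

Call:
{"fn": "arm_command", "kwargs": {
  "increments": "0 0 0.001 0 0 0 220;0 0 0.002 0 0 0 220;0 0 0.002 0 0 0 220;0 0 0.002 0 0 0 220"
}}

```text
clock: 26.92
tool_pos: [528.9, -95.0, 61.3]
tool_rot: [2.374, 2.057, 0.0]
wrist_force: [-0.9, 0.3, -1.6]
finger_gap: 49.8
```

Call:
{"fn": "arm_command", "kwargs": {
  "increments": "0 0 0.001 0 0 0 220;0 0 0.0015 0 0 0 220;0 0 0.0015 0 0 0 220"
}}

```text
clock: 27.17
tool_pos: [528.9, -94.9, 60.7]
tool_rot: [2.374, 2.057, 0.0]
wrist_force: [-0.6, 0.4, 2.1]
finger_gap: 50.2
```

Call:
{"fn": "arm_command", "kwargs": {
  "increments": "0 0 0.001 0 0 0 220;0 0 0.0015 0 0 0 220;0 0 0.0015 0 0 0 220"
}}

```text
clock: 27.42
tool_pos: [528.9, -95.0, 60.6]
tool_rot: [2.374, 2.057, -0.0]
wrist_force: [-4.5, 1.2, 10.6]
finger_gap: 50.1
```

Call:
{"fn": "arm_command", "kwargs": {
  "increments": "0 0 -0.0015 0 0 0 220;0 0 -0.0015 0 0 0 200;0 0 -0.0015 0 0 0 150;0 0 -0.0015 0 0 0 100;0 0 -0.0015 0 0 0 60;0 0 -0.0015 0 0 0 40;0 0 -0.0015 0 0 0 40;0 0 -0.0015 0 0 0 40;0 0 -0.04 0 0 0 40;0 0 -0.09 0 0 0 40;0 0 -0.15 0 0 0 40;0 0 -0.22 0 0 0 40;0 0 -0.22 0 0 0 40;-0.5 0.1 -0.25 0 0 0 40;-0.5 0.1 -0.25 0 0 0 40;-0.5 0.1 -0.25 0 0 0 40;-0.5 0.1 -0.25 0 0 0 40;-0.5 0.1 -0.25 0 0 0 40;-0.5 0.1 -0.25 0 0 0 40;-0.5 0.1 -0.25 0 0 0 40"
}}

```text
clock: 29.08
tool_pos: [540.5, -359.4, 184.3]
tool_rot: [2.382, 2.043, -0.005]
wrist_force: [-0.8, -1.3, 0.0]
finger_gap: 73.9
```

```bash
python3 g.py 529.2 -95.2 67; python3 w.py; python3 -c "
from h import *
a=cv2.imread('pics/w_scene.png')[180:330,230:430];b=cv2.imread('pics/w_top.png')[180:300,220:380]
cv2.imwrite('pics/fin.png',np.hstack([cv2.resize(b,(400,300)),cv2.resize(a,(400,300))]))"
```

```text
t 29.08 pos [ 540.5 -359.4  184.3] yaw 81.2 F [-0.8 -1.3  0. ] gap 73.9 q [ 0.76  0.52 -0.38  1.66  0.23  1.    0.15]
top {'c': array([526.6, -94.8]), 'cen': array([526.4, -94.7]), 'size': array([55.4, 38.6]), 'long_deg': 170.8, 'area': 1982} 
  bright {'c': array([528.2, -94.3]), 'cen': array([527.8, -94.7]), 'size': array([47.6, 33.2]), 'long_deg': 172.1, 'area': 1471}
scene {'c': array([547.8, -97.1]), 'cen': array([546.7, -97.4]), 'size': array([87.8, 37.7]), 'long_deg': 172.9, 'area': 3008} 
  bright {'c': array([529. , -94.7]), 'cen': array([528.7, -94.9]), 'size': array([49.8, 35.6]), 'long_deg': 171.7, 'area': 1654}
t 29.28 pos [ 542.8 -347.7  184. ] yaw 81.9 F [-0.7  0.7  0.3] gap 74.1 q [ 0.76  0.52 -0.39  1.67  0.23  1.    0.15]
{'c': array([556.,  92.]), 'cen': array([555.7,  92.1]), 'size': array([25.5, 24.5]), 'long_deg': 90.0, 'area': 498}
ang 82.04541173796805
{'c': array([450.8, 385.6]), 'cen': array([450.5, 385.3]), 'size': array([49.2, 14.9]), 'long_deg': 93.0, 'area': 686}
{'c': array([555.8,  92.4]), 'cen': array([555.1,  92.1]), 'size': array([25.8, 25.8]), 'long_deg': 70.0, 'area': 500}
ang 82.2193762094593
{'c': array([457. , 383.5]), 'cen': array([456.8, 384.3]), 'size': array([53.6, 25.7]), 'long_deg': 92.6, 'area': 1225}
```

View pics/fin.png

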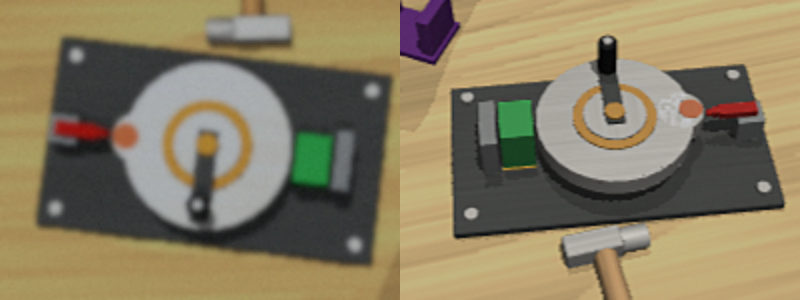

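```bash
python3 -c "
from h import *
st(); print(sign_off())"
```

```text
t 29.38 pos [ 543.2 -346.8  184.5] yaw 82.0 F [0.9 0.6 0.4] gap 74.1 q [ 0.76  0.52 -0.39  1.67  0.23  1.    0.15]
the job is handed in; nothing more can be done
None
```

I finished all the steps and handed the job in at about 29 s of the 72 s allowed; `sign_off` gave no verdict.

- **Wheel:** I turned the foot by the crank at about 1 rad/s. The rub mark ended at 82.0–82.2°, with the pointer at about 82°, so the high spot is within about 1 mm of the pointer by angle. It did not move after that.
- **Air cock:** I pushed the handle until it stopped moving and the force rose to about 11 N. It reads 93°, and the pipe lies at about 2.7°, so it is square across the pipe.
- **Block:** I set it down upright on the open bench at about (591, -250), took it again across its 50 mm sides, and lowered it onto the yellow patch until it touched the plate. It stands about 1 mm from my estimate of the seat, with its long sides within about 1° of the abutment.
- **Bystanders:** I kept the arm and gripper away from the mug, jar and mallet. I did not measure their positions at the end. The mallet's head looks unmoved in the last picture; the mug and jar are outside it.

The checks mostly agreed. The scene camera's raw outlines of the block and the base plate were off because they include the side faces, so I used only the bright top faces there. The last rub-mark, block and cock readings agreed between the two cameras to about 1 mm and 1°, except the position of the handle's blue sleeve, which differs by about 6 mm because its sides show in the scene view.

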